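# Stow the injector-nozzle rack past the sprung keeper gate

## Task

Stow the nozzle rack for sea: with one fingertip push the thumb flange beside the lane outward and hold the hinged gate up, and meanwhile, with the other finger on the rack's upright push plate, push the rack under the gate into the chute until it is fully home against the end stop. Then let go so that the gate drops shut behind the rack's deck. Never let the gate touch the rack, push only - do not lift or tip the rack - and leave everything else on the bench alone.

Things in the scene. Friction and masses are not known exactly. Their poses are not given: they have to be found in the camera images.
- track: Stowage track: steel plate 385 x 130 x 4 mm screwed to the bench. Origin: on the bench top, mid-lane, under the gate bar; x = the way racks go in, y = across to the hinged keeper, z up. The lane floor is 4 mm up. Guide lips 14 mm high, inner faces y = +/-36 mm, x = -267 to -3 mm; after the gate the chute: walls 44 mm high, x = 8 to 108 mm, an overhead strap at x = 85 mm.
- chute_stop (a point): Middle of the face of the chute's end stop, 24 mm above the bench, at x = 102 mm in the track's frame.
- nozzle_rack: Loose rack, 0.4-0.8 kg: black deck 90 x 68 x 22 mm with 8 upright nozzles (tips 44 mm up); behind it a flat tongue 9 mm high ending in an upright push plate. Origin: underside, mid-deck; x forward. Deck x = -45 to 45 mm. Starts in the lane, deck front 20 to 70 mm before the gate. Home: origin at track x = 57 mm; the push plate stays outside and the shut bar drops in the gap before it, 5 mm above the tongue.
- push_plate (a point): Middle of the rear face of the rack's upright aluminium push plate (5 mm thick, 48 mm wide, 46 mm high, its foot on the lane floor), 97 mm behind the rack's origin: the face to push on.
- keeper (a joint): Keeper angle (rad): 0 = gate bar down across the lane, growing as it swings up sideways like a barrier boom, to a stop at 1.3. A weak spring always shuts it; holding it open at the flange takes about 1 to 6 N. The bar clears the nozzles from about 0.65; 0.8 to 1.1 is comfortable.
- hinge_pin (a point): The keeper's hinge pin, half-way along its thumb flange. The pin is parallel to the track's x axis, at y = 64 mm in the track's frame and 12 mm above the bench.
- flange_top (a point): Thumb flange: upright sheet by the lane, 230 mm long (track x = -250 to -20 mm), 3 mm thick. Point: mid-length of its rolled top edge (8 mm thick), 46 mm from the pin. Shut, it leans 30 deg to the lane (edge at y = 41, z = 52 mm). A finger on its lane side pushing it to +y lifts the gate; past 0.52 rad it leans outward and bears on the fingertip, best 15-28 mm above the pin. A finger can slide along it.
- gate_tip (a point): Gate bar fixed to the same hinge: flat steel, black rubber end, 75 mm long, 6 mm thick, 18 mm high. Point: middle of its free end. Shut, it crosses the lane at track x = -3 to 3 mm, from y = 64 to -11 mm, 18 to 36 mm above the bench, and stops a rack.
- screwdriver: Bystander: yellow-handled screwdriver lying beside the track's far side.
- spanner: Bystander: steel spanner lying between the robot and the track.
- socket: Bystander: upright steel socket, 38 mm across, 48 mm tall, beyond the track.
- nozzle_holder: Bystander: upright steel injector holder, 32 mm across, 80 mm tall, beyond the chute.
- red_can: Bystander: red spray can, 200 mm tall.
- bearing_shell: Bystander: brass bearing bush, 90 mm across, 50 mm tall.
Mind the look-alikes: they are no part of the job. What is shaped like the nozzle_rack but orange is not meant.

How it is judged:
By the outcome, as a careful person would: the job done as asked, in the order asked, and still so for the second after the job is handed in, with the robot touching nothing.
It also fails if it takes over 45 s, if anything falls off the work surface, if the arm or the gripper's body presses on something with over 40 N, if the wrist force passes 120 N, or if a joint passes its speed limit or range.

## Robot

A 6-joint arm with a two-finger parallel gripper is mounted at the origin on the work surface. World frame = base frame: x ahead of the robot, y to its left, z up, the work surface at z = 0. Lengths are in m, angles in rad, forces in N, time in s.
With the tool pointing down it reaches from about 0.25 to 0.725 m from the base axis. Payload 4 kg.
Tool frame: the origin (TCP) lies at the very end of the fingers, on their centre line; the grasp point (between the pads) lies 19 mm behind it (bot.pinch_z is the distance from the TCP to the grasp point, in m); z points along the fingers, x is the direction in which the jaws open and shut, and the axes are right-handed (so a half turn about z gives the same grasp; the last joint's range is limited). The gripper opens to 85 mm and grips with 20 to 120 N. Pads are 22 mm wide; open, the fingers measure 114 mm over their backs; the gripper's body (76 mm by 85 mm) begins 54 mm behind the grasp point. The pads swing forward as they close: fully open they stand 13 mm farther back than shut.
Start: joints at [1.162, 0.241, 0.005, 1.335, 0, 1.571], TCP at [0.199, 0.459, 0.231] pointing down, gripper open.
Joint ranges: [-2.72, 2.72], [-1.05, 1.87], [-1.09, 1.28], [-1.99, 2.15], [-1.42, 1.44], [-3.14, 3.14]. Speed limits (rad/s): [2.79, 2.79, 3.14, 3.14, 3.14, 3.14].

## Interface

Orientations are given as a unit quaternion [x, y, z, w].
In Python, from workcell import bot gives the robot as it stands. The module is installed in compiled form; this text tells all that it offers.
- The arm moves only by the shell command python3 -m inch 'ROWS'. ROWS is JSON, a list of rows, each a list of 7 numbers: the shift along the tool's x, y, z scaled (see below), then the turn, a rotation vector about the tool's x, y, z scaled (see below), then the gripper command: -1 is fully open, 1 is shut, values between are in proportion. In form: [[x, y, z, wx, wy, wz, gripper], ...]. A call has exactly 8 rows; each row shifts and turns the commanded pose from where the row before left it, along the tool's axes as they then stand; what a row does not reach is not made up. The controller multiplies each number of a shift by 2.5 cm and each number of a turn by 180 degrees. A row lasts 1/10 s, in which the tool goes at most 50 mm and 8.59 degrees, less where a joint would pass 70% of its speed; a pose out of reach is approached as far as the arm can. A call with a number of a shift or a turn outside -1 to 1 is refused whole. A call with a gripper value outside its range is refused whole. The fingers move at their own pace and stop on an object; the grip force is fixed at half the most. Time passes only in rows, so rows that do not move let the fingers close, or fill a call up. It gives the time, the measured TCP pose, the force and the opening at its end, in the units of the state.
- bot.get_obs(): the state, without advancing time (a new reading comes with each control period).
- bot.camera(name): name is "scene" or "top" or "wrist"; returns (picture, depth): 400x640x3 uint8, blue, green, red; 400x640 float32, m along the optical axis (not along the pixel's ray), 0 where there is no reading.
- bot.get_calibration(name): a dict with "vfov" (degrees; the focal length in pixels is half the picture's height over the tangent of half this angle, whatever the lens; pixels are square), "cx", "cy" (the principal point, pixels), "R" (3x3) and "t" (3): a world point X has camera coordinates R X + t. Camera axes: x right, y down, z forward; pixel columns grow to the right and rows downward; lengths in m; the calibration is good to about 2 mm. The wrist camera is an equidistant fisheye: a pixel r from the principal point sees the ray r / f radians off the axis. A picture is of the moment at which its call begins: read the wrist's pose just before it. get_calibration takes no time and is no camera call; for the wrist camera it gives the pose at the moment of the call.
- bot.job_done(): hands the job in, once; it reports no verdict.
The state is a dict: "clock": time; "joint_pos": joint angles; "joint_vel": joint speeds; "tau": joint torques, N m; "eef_pos": TCP position; "tool_rot": TCP orientation; "ft_force": force on the tool from outside, world axes, zero at the start; "ft_torque": the same for the moment, N m; "grip_width": finger opening in m.
Only numpy, scipy, OpenCV 4.12 (cv2) and the standard library are available. Lean on these libraries where they do the work, as an engineer would, in place of code of your own. Each camera call takes 0.05 s, during which the arm holds its last target.

## Working session

There is one attempt and no reset: what is moved stays moved. The work goes in short steps, Python scripts to look and compute and a shell command to move; the robot and the scene stay as the last step left them, time stands still between calls to the robot, and variables do not carry over. Pictures are saved under pics/ and viewed, and the job is handed in when it is done.

```bash
mkdir -p pics; python3 - <<'E'
from workcell import bot
import cv2,numpy as np
o=bot.get_obs();print(o)
for n in("scene","top","wrist"):
    c=bot.get_calibration(n);print(n,c)
    p,d=bot.camera(n);cv2.imwrite(f"pics/{n}0.png",p);np.save(f"pics/{n}0.npy",d)
E
```

```text
{'clock': 0.0, 'joint_pos': array([ 1.16204798e+00,  2.41415047e-01,  3.71528153e-03,  1.33519653e+00,
       -3.97392185e-05,  1.57077791e+00]), 'joint_vel': array([-0.00220697, -0.00090206,  0.00079271,  0.00067012,  0.00174988,
        0.00066591]), 'tau': array([ 1.10393932e-03, -3.72316682e+01,  2.52408046e+01,  1.68859115e-02,
        8.11737391e-05, -9.53868238e-06]), 'eef_pos': array([0.19848905, 0.45822163, 0.23040851]), 'tool_rot': array([ 8.35895512e-01,  5.48887593e-01, -8.66781765e-04,  5.92916189e-04]), 'ft_force': array([ 0.38207866, -0.27099961,  0.19240951]), 'ft_torque': array([-0.00561497, -0.04265565, -0.03970749]), 'grip_width': 0.08518040405301833}
scene {'vfov': 53.98762306469709, 'cx': 314.82794356815714, 'cy': 199.25433424384875, 'R': array([[ 0.59909583,  0.80058087, -0.01242766],
       [ 0.57901487, -0.44390816, -0.68387669],
       [-0.55301534,  0.40251187, -0.72949176]]), 't': array([-0.3272276 , -0.31313436,  1.2912892 ])}
top {'vfov': 49.71474736193559, 'cx': 322.90084031121967, 'cy': 208.79531425944708, 'R': array([[-0.01248814, -0.9993631 , -0.03342807],
       [-0.98527256,  0.01799983, -0.17004115],
       [ 0.17053455,  0.03081226, -0.98486982]]), 't': array([0.00252336, 0.60504365, 0.93570519])}
wrist {'vfov': 65.70646984690485, 'cx': 317.98867552527315, 'cy': 192.7833566308457, 'R': array([[ 0.39753154,  0.91758753, -0.00134328],
       [ 0.8772443 , -0.37962329,  0.29381728],
       [ 0.26909314, -0.11798002, -0.95586066]]), 't': array([-0.49970179, -0.03733281,  0.37750491])}
```

View pics/scene0.png

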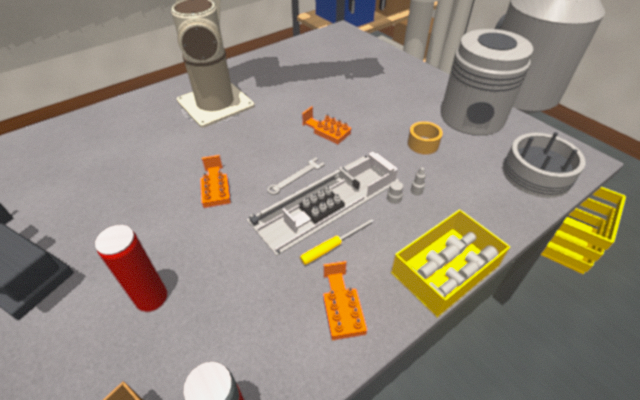

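View pics/top0.png

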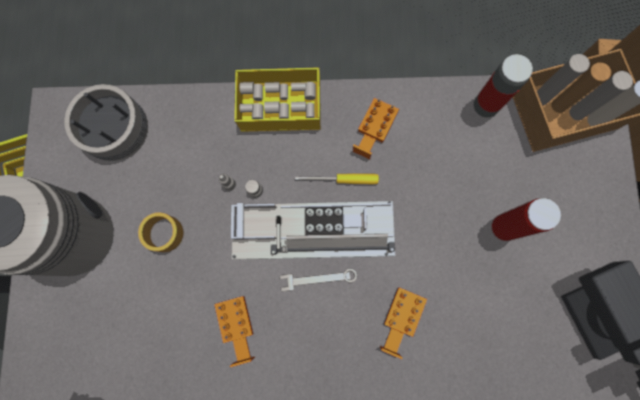

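View pics/wrist0.png

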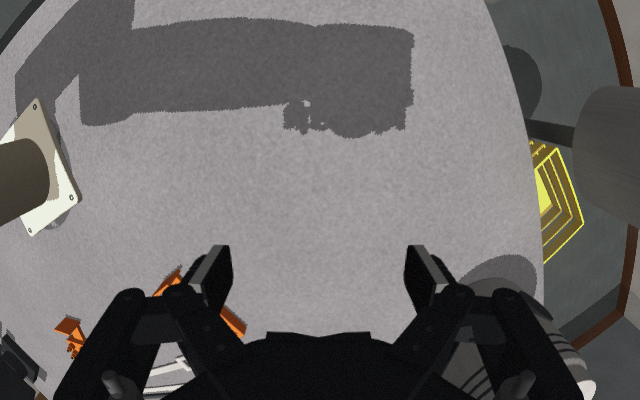

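The scene view shows the track at about (320,205) and the black rack at (322,203). The top view shows the rack at (325,220), the flange at (338,242) and the gate bar at (279,232). The orange look-alikes in the top view are at (376,127), (234,320) and (405,315). I choose the black one and will enlarge it to check.

```bash
python3 - <<'E'
import cv2
p=cv2.imread("pics/top0.png")[190:270,222:405];cv2.imwrite("pics/topc.png",cv2.resize(p,None,fx=4.3,fy=4.3,interpolation=cv2.INTER_CUBIC))
p=cv2.imread("pics/scene0.png")[145:255,240:405];cv2.imwrite("pics/scenec.png",cv2.resize(p,None,fx=4.8,fy=4.8,interpolation=cv2.INTER_CUBIC))
E
```

```text
(no output)
```

View pics/topc.png

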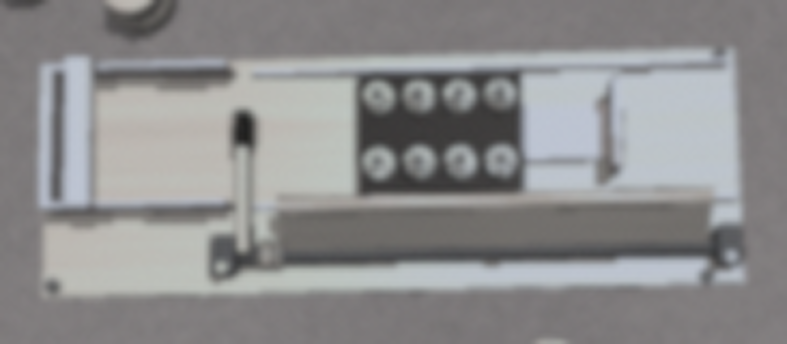

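View pics/scenec.png

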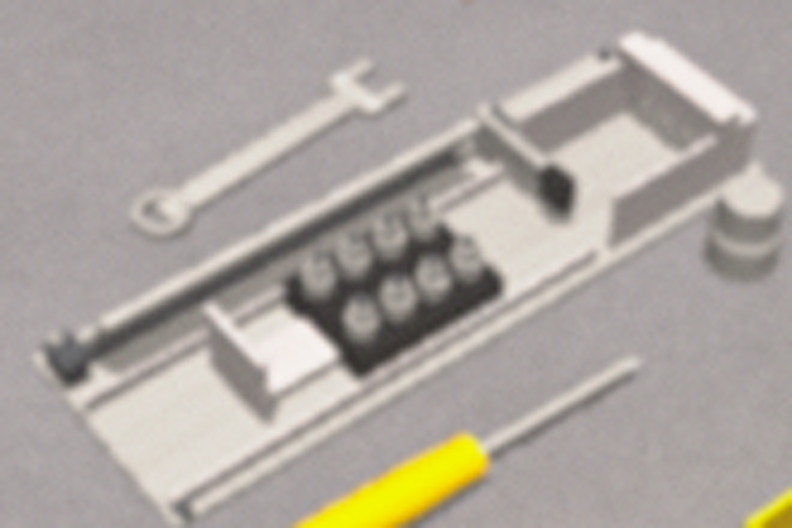

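The crop confirms the black rack, with its plate toward world -y (top crop x≈607). The chute is on the left (+y), and the flange and hinge are on the robot side. Next I measure the track frame.

```bash
cat > h.py <<'E'
import numpy as np
from workcell import bot
C={n:bot.get_calibration(n) for n in("top","scene")}
def ray(n,u,v):
    c=C[n];f=200/np.tan(np.radians(c["vfov"]/2))
    d=np.array([(u-c["cx"])/f,(v-c["cy"])/f,1]);R=np.array(c["R"]);return -R.T@c["t"],R.T@d
def onz(n,u,v,z):
    o,d=ray(n,u,v);return o+d*(z-o[2])/d[2]
def tri(a,b):
    (o1,d1),(o2,d2)=ray("top",*a),ray("scene",*b)
    d1/=np.linalg.norm(d1);d2/=np.linalg.norm(d2)
    s=np.linalg.lstsq(np.c_[d1,-d2],o2-o1,rcond=None)[0]
    p,q=o1+s[0]*d1,o2+s[1]*d2;return (p+q)/2,np.linalg.norm(p-q)
def proj(n,X,c=None):
    c=c or C[n];f=200/np.tan(np.radians(c["vfov"]/2));p=np.array(c["R"])@X+c["t"]
    return p[:2]/p[2]*f+[c["cx"],c["cy"]]
E
python3 - <<'E'
from h import *
T=lambda x,y:(222+(x+.5)/4.3-.5,190+(y+.5)/4.3-.5)
S=lambda x,y:(240+(x+.5)/4.8-.5,145+(y+.5)/4.8-.5)
np.set_printoptions(precision=4,suppress=True)
for n,p in dict(BR=(744,283),TR=(735,48),BL=(44,297),TL=(40,64)).items():print(n,onz("top",*T(*p),.004))
print("sc x-y-",onz("scene",*S(182,522),.004))
for n,a,b in [("gatetip",(243,114),(560,190)),("plate_y-",(610,84),(268,372)),("plate_y+",(606,182),(212,306)),
  ("strap_out-y",(77,57),(748,122)),("strap_+y",(75,208),(628,40)),("flange-x-end",(712,193),(98,330)),("flangexend",(278,200),(470,148))]:
  print(n,*tri(T(*a),S(*b)))
E
```

```text
BR [ 0.4993 -0.1721  0.004 ]
TR [ 0.6297 -0.1724  0.004 ]
BL [0.4973 0.2121 0.004 ]
TL [0.6279 0.2175 0.004 ]
sc x-y- [ 0.6275 -0.1647  0.004 ]
gatetip [0.5917 0.0971 0.0353] 0.002748735660880551
plate_y- [ 0.6046 -0.099   0.0427] 0.002101400433644819
plate_y+ [ 0.5521 -0.0956  0.0404] 0.001827997734409601
strap_out-y [0.6247 0.1887 0.0541] 0.008598956084952007
strap_+y [0.5411 0.1847 0.0568] 0.00205784884230212
flange-x-end [ 0.5431 -0.1514  0.0535] 0.0013392817033395469
flangexend [0.5437 0.0767 0.0411] 0.00413965566743946
```

```bash
python3 - <<'E'
from h import *
np.set_printoptions(precision=4,suppress=True)
o=bot.get_obs()
print(proj("scene",o["eef_pos"]),proj("scene",np.zeros(3)),proj("top",o["eef_pos"]))
for p in [(205,40),(375,70),(440,60),(330,75),(235,110)]:
  d=np.load("pics/scene0.npy")[p[1],p[0]];O,r=ray("scene",*p);print(p,d,O+r*d)
# lane profile from top depth, across at track x ~ -230.. (u near 385) and chute u~262
D=np.load("pics/top0.npy")
for u in(382,262):
  print(u,[tuple(np.round((lambda O,r:O+r*D[v,u])(*ray("top",u,v))[[0,2]]*1000).astype(int)) for v in range(198,264,2)])
for v in (220,):
  print(v,[tuple(np.round((lambda O,r:O+r*D[v,u])(*ray("top",u,v))[[1,2]]*1000).astype(int)) for u in range(228,400,2)])
E
```

```text
[365.9148  15.8928] [215.3317 104.0433] [ 57.1329 424.7309]
(205, 40) 1.0564046 [ 0.0821 -0.0179  0.2498]
(375, 70) 1.4254698 [0.1623 0.5602 0.0021]
(440, 60) 2.036945 [-0.0643  1.2637 -0.2762]
(330, 75) 1.4103146 [ 0.0858  0.4126 -0.0005]
(235, 110) 1.2379974 [0.0931 0.0249 0.0163]
382 [(np.int64(638), np.int64(1)), (np.int64(632), np.int64(3)), (np.int64(627), np.int64(8)), (np.int64(620), np.int64(15)), (np.int64(617), np.int64(6)), (np.int64(612), np.int64(6)), (np.int64(608), np.int64(3)), (np.int64(603), np.int64(4)), (np.int64(598), np.int64(5)), (np.int64(593), np.int64(5)), (np.int64(588), np.int64(6)), (np.int64(584), np.int64(1)), (np.int64(579), np.int64(6)), (np.int64(573), np.int64(9)), (np.int64(569), np.int64(3)), (np.int64(564), np.int64(5)), (np.int64(560), np.int64(3)), (np.int64(555), np.int64(4)), (np.int64(544), np.int64(56)), (np.int64(540), np.int64(56)), (np.int64(537), np.int64(43)), (np.int64(533), np.int64(37)), (np.int64(529), np.int64(30)), (np.int64(525), np.int64(23)), (np.int64(521), np.int64(17)), (np.int64(516), np.int64(18)), (np.int64(512), np.int
[... 3106 characters left out ...]
, np.int64(15)), (np.int64(-83), np.int64(13)), (np.int64(-88), np.int64(12)), (np.int64(-93), np.int64(15)), (np.int64(-98), np.int64(13)), (np.int64(-100), np.int64(51)), (np.int64(-107), np.int64(6)), (np.int64(-112), np.int64(5)), (np.int64(-117), np.int64(1)), (np.int64(-122), np.int64(8)), (np.int64(-126), np.int64(7)), (np.int64(-131), np.int64(4)), (np.int64(-136), np.int64(3)), (np.int64(-141), np.int64(6)), (np.int64(-146), np.int64(1)), (np.int64(-150), np.int64(6)), (np.int64(-155), np.int64(4)), (np.int64(-160), np.int64(5)), (np.int64(-164), np.int64(5)), (np.int64(-169), np.int64(2)), (np.int64(-175), np.int64(0)), (np.int64(-179), np.int64(2)), (np.int64(-185), np.int64(-4))]
```

```bash
python3 -m inch '[[0,1,0,0,0,0.0463,0],[0,1,0,0,0,0.0463,0],[0,1,0,0,0,0.0463,0],[0,1,0,0,0,0.0463,0],[0,1,0,0,0,0.0463,0],[0,1,0,0,0,0.0463,0],[0,1,0,0,0,0.0463,0],[0,1,0,0,0,0.0463,0]]'
```

```text
clock: 0.95
eef_pos: [0.314, 0.3075, 0.2309]
tool_rot: [1.0, -0.004, -0.0, 0.0]
ft_force: [-0.1, 0.5, -0.2]
grip_width: 0.043
```

```bash
python3 -m inch '[[0.67,1,0,0,0,0,0],[0.67,1,0,0,0,0,0],[0.67,1,0,0,0,0,0],[0.67,1,0,0,0,0,0],[0.67,1,0,0,0,0,0],[0.67,1,0,0,0,0,0],[0.67,1,0,0,0,0,0],[0.67,1,0,0,0,0,0]]'; python3 -m inch '[[0.67,1,0,0,0,0,0],[0.67,1,0,0,0,0,0],[0.67,1,0.4,0,0,0,0],[0.67,1,0.5,0,0,0,0],[0.67,1,0.5,0,0,0,0],[0.67,1,0.5,0,0,0,0],[0.67,1,0.5,0,0,0,0],[0.67,1,0,0,0,0,0]]'
```

```text
clock: 1.75
eef_pos: [0.4476, 0.1072, 0.2311]
tool_rot: [1.0, -0.001, -0.0, 0.0]
ft_force: [0.8, -0.2, 0.4]
grip_width: 0.0427
clock: 2.55
eef_pos: [0.5799, -0.0927, 0.1686]
tool_rot: [1.0, -0.001, -0.002, -0.0]
ft_force: [-0.0, 0.6, -0.1]
grip_width: 0.0426
```

```bash
python3 - <<'E'
from h import *
import cv2
print(bot.get_obs()["eef_pos"],bot.get_obs()["tool_rot"])
c=bot.get_calibration("wrist");p,d=bot.camera("wrist");cv2.imwrite("pics/w1.png",p)
p,d=bot.camera("scene");cv2.imwrite("pics/s1.png",cv2.resize(p[100:260,200:430],None,fx=3.4,fy=3.4,interpolation=cv2.INTER_CUBIC))
E
```

```text
[ 0.57991511 -0.09267609  0.16859868] [ 9.99996589e-01 -8.64030009e-04 -2.42769267e-03 -4.25719436e-04]
```

View pics/w1.png

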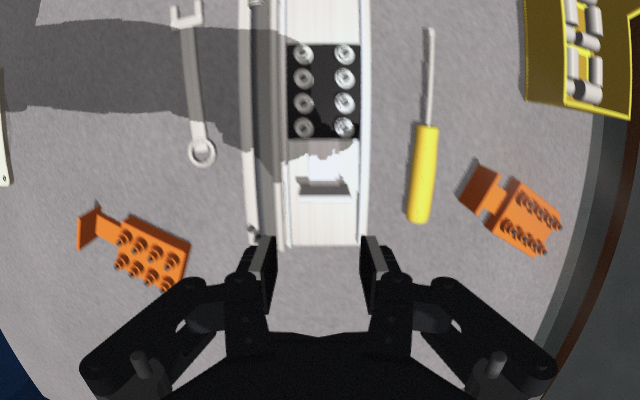

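View pics/s1.png

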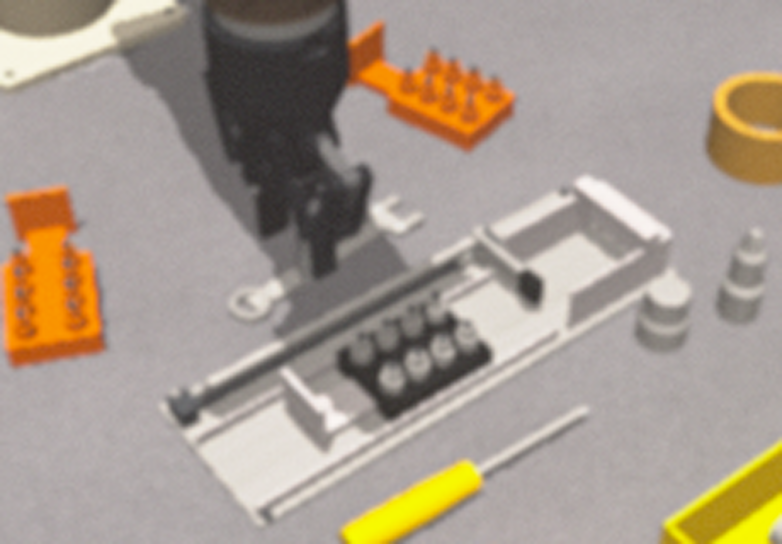

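The wrist view shows the plate top at (325,190), the lane edges at columns ~288 and ~358, and the flange edge at ~(275,180). I cross-check these positions with the fisheye model.

```bash
cat >> h.py <<'E'
def wray(c,u,v):
    f=200/np.tan(np.radians(c["vfov"]/2));a=np.array([u-c["cx"],v-c["cy"]]);r=np.hypot(*a);th=r/f
    d=np.r_[a/r*np.sin(th),np.cos(th)];R=np.array(c["R"]);return -R.T@c["t"],R.T@d
def wz(c,u,v,z):
    o,d=wray(c,u,v);return o+d*(z-o[2])/d[2]
E
python3 - <<'E'
from h import *
import cv2
np.set_printoptions(precision=4,suppress=True)
p=cv2.imread("pics/w1.png")[0:290,200:400];cv2.imwrite("pics/w1c.png",cv2.resize(p,None,fx=2.6,fy=2.6,interpolation=cv2.INTER_CUBIC)[:600*1+154])
c=bot.get_calibration("wrist")
for n,u,v,z in [("lipL",289,220,.018),("lipR",358,220,.018),("plate top mid rear",325,196,.05),("edge flange",283,180,.052),("padtipL",275,240,None)]:
    print(n, wz(c,u,v,z) if z else wray(c,u,v))
E
```

```text
lipL [ 0.5521 -0.138   0.018 ]
lipR [ 0.6226 -0.1385  0.018 ]
plate top mid rear [ 0.5881 -0.1023  0.05  ]
edge flange [ 0.5517 -0.0869  0.052 ]
padtipL (array([ 0.5825, -0.0192,  0.3104]), array([-0.1407, -0.4317, -0.891 ]))
```

View pics/w1c.png

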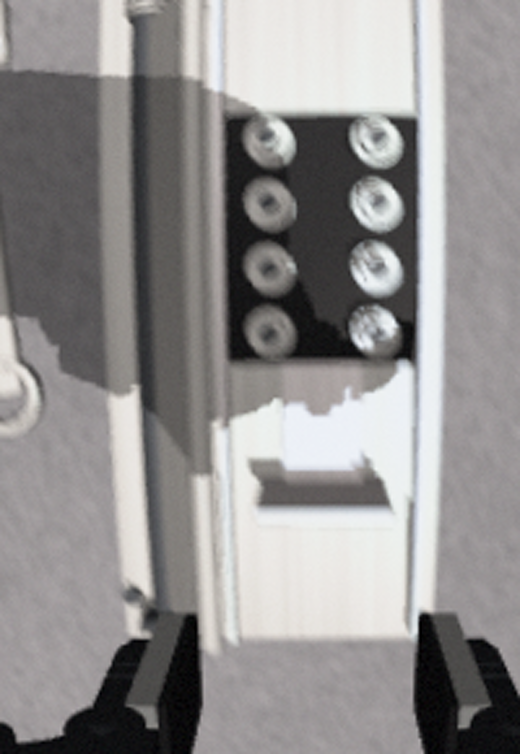

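```bash
python3 -m inch '[[0.1,0.7,0,0,0,0,0.4],[0.1,0.7,0,0,0,0,0.4],[0,0,0.7,0,0,0,0.4],[0,0,0.7,0,0,0,0.4],[0,0,0.9,0,0,0,0.4],[0,0,0.9,0,0,0,0.4],[0,0,0.6,0,0,0,0.4],[0,0,0.3,0,0,0,0.4]]'
python3 - <<'E'
from h import *
import cv2
print(bot.get_obs()["eef_pos"],bot.get_obs()["tool_rot"])
p,d=bot.camera("wrist");cv2.imwrite("pics/w2.png",p)
p,d=bot.camera("scene");cv2.imwrite("pics/s2.png",cv2.resize(p[120:250,220:400],None,fx=4,fy=4,interpolation=cv2.INTER_CUBIC))
p,d=bot.camera("top");cv2.imwrite("pics/t2.png",cv2.resize(p[180:290,222:422],None,fx=3.9,fy=3.9,interpolation=cv2.INTER_CUBIC))
E
```

```text
clock: 3.45
eef_pos: [0.5846, -0.1271, 0.0675]
tool_rot: [1.0, -0.001, -0.001, -0.0]
ft_force: [0.6, -0.4, 0.3]
grip_width: 0.0253
[ 0.58464421 -0.12712136  0.0674538 ] [ 9.99998887e-01 -8.30647481e-04 -1.23131455e-03 -1.44142445e-04]
```

View pics/w2.png

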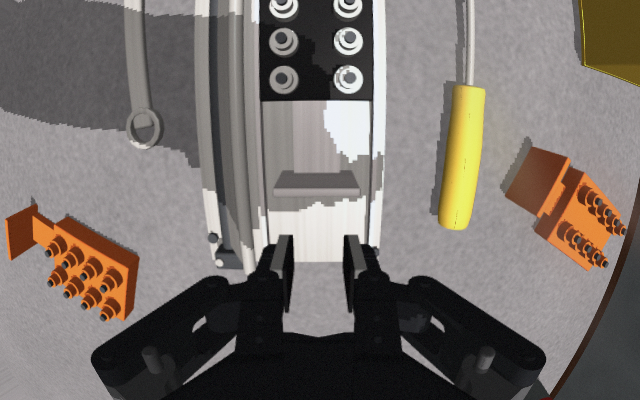

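View pics/s2.png

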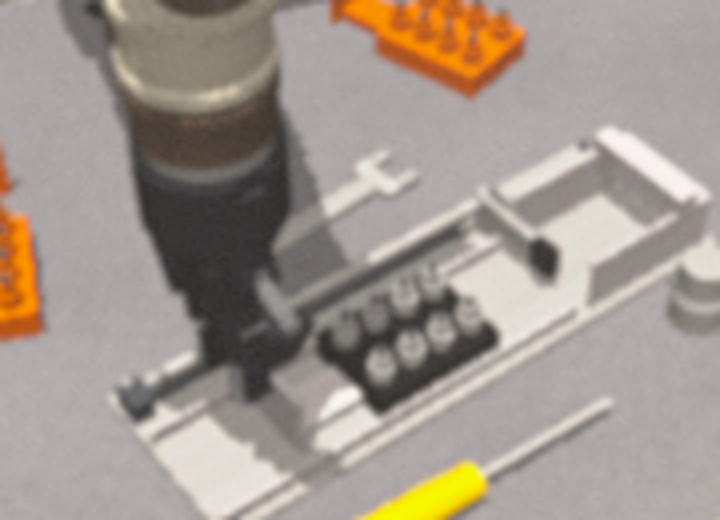

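View pics/t2.png

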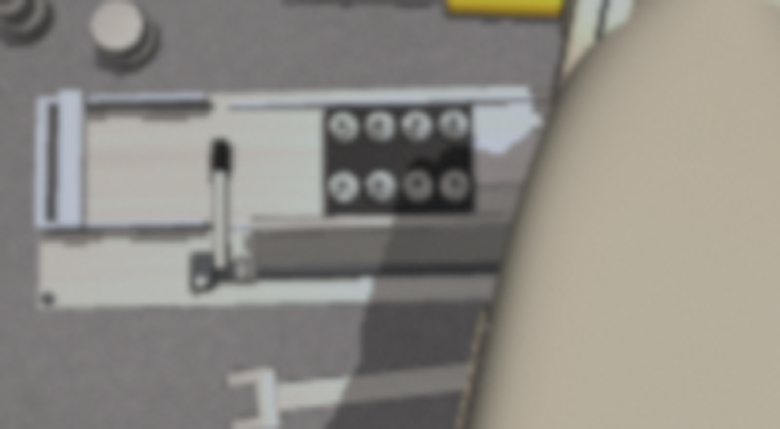

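```bash
python3 -m inch '[[0.24,0,0,0,0,0,0.4],[0,0,0.3,0,0,0,0.4],[0,0,0.3,0,0,0,0.4],[0,0,0.3,0,0,0,0.4],[0,0,0.3,0,0,0,0.4],[0,0,0.15,0,0,0,0.4],[0,0,0,0,0,0,0.4],[0,0,0,0,0,0,0.4]]'
python3 - <<'E'
from h import *
import cv2
p,d=bot.camera("wrist");cv2.imwrite("pics/w3.png",p)
p,d=bot.camera("scene");cv2.imwrite("pics/s3.png",cv2.resize(p[120:250,220:400],None,fx=4,fy=4,interpolation=cv2.INTER_CUBIC))
E
```

```text
clock: 4.4
eef_pos: [0.5919, -0.1269, 0.035]
tool_rot: [1.0, -0.001, -0.0, 0.0]
ft_force: [0.0, 0.7, 0.5]
grip_width: 0.0255
```

View pics/w3.png

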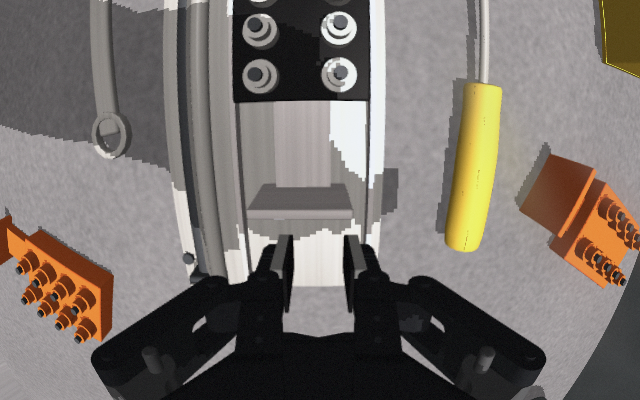

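View pics/s3.png

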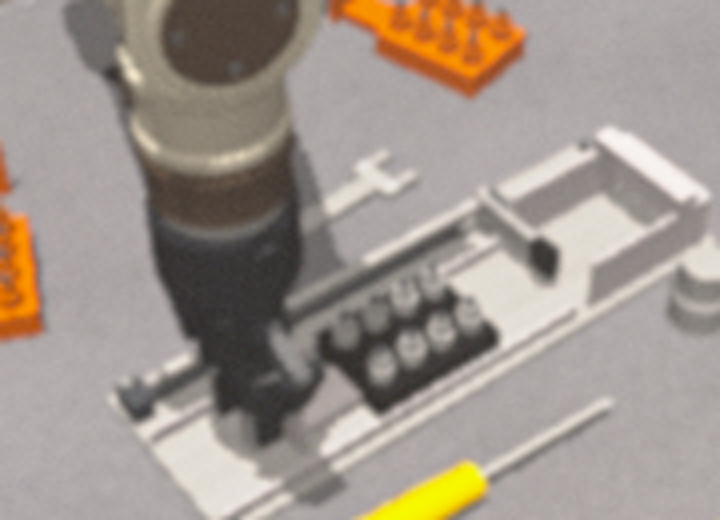

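```bash
python3 -m inch '[[-0.1,0,0,0,0,0,0.2],[-0.1,0,0,0,0,0,0],[-0.1,0,0,0,0,0,-0.06],[-0.1,0,0,0,0,0,-0.06],[-0.2,0,0,0,0,0,-0.06],[-0.2,0,0,0,0,0,-0.06],[-0.2,0,0,0,0,0,-0.06],[0,0,0,0,0,0,-0.06]]'
python3 - <<'E'
from h import *
import cv2
p,d=bot.camera("wrist");cv2.imwrite("pics/w4.png",p)
p,d=bot.camera("scene");cv2.imwrite("pics/s4.png",cv2.resize(p[120:250,220:400],None,fx=4,fy=4,interpolation=cv2.INTER_CUBIC))
E
```

```text
clock: 5.3
eef_pos: [0.5654, -0.1267, 0.0348]
tool_rot: [1.0, -0.001, -0.001, -0.0]
ft_force: [2.0, 0.1, 0.9]
grip_width: 0.0454
```

View pics/w4.png

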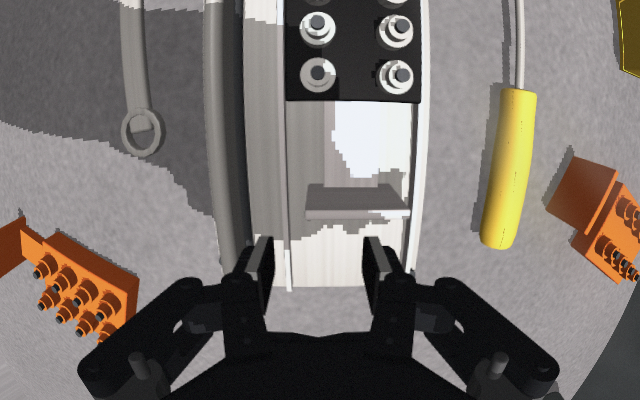

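View pics/s4.png

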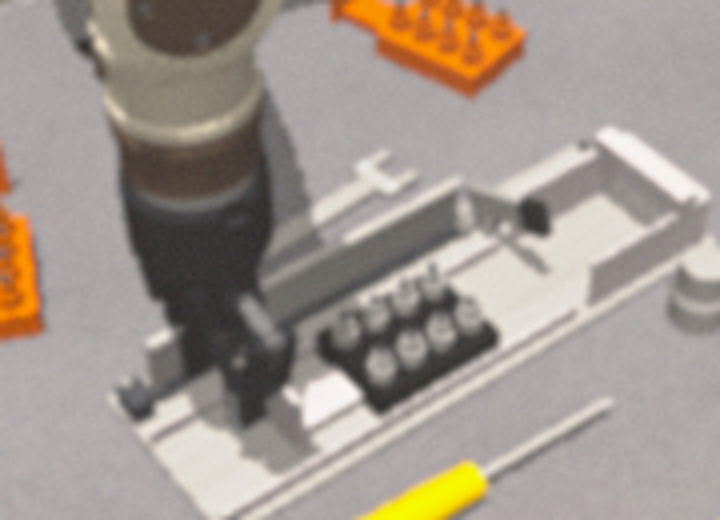

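```bash
python3 -m inch '[[-0.15,0,0,0,0,0,-0.06],[-0.15,0,0,0,0,0,-0.06],[-0.15,0,0,0,0,0,-0.06],[-0.15,0,0,0,0,0,-0.06],[0,0,0,0,0,0,-0.06],[0,0,0,0,0,0,-0.06],[0,0,0,0,0,0,-0.06],[0,0,0,0,0,0,-0.06]]'
python3 - <<'E'
from h import *
import cv2
p,d=bot.camera("wrist");cv2.imwrite("pics/w5.png",p)
p,d=bot.camera("scene");cv2.imwrite("pics/s5.png",cv2.resize(p[120:250,220:400],None,fx=4,fy=4,interpolation=cv2.INTER_CUBIC))
p,d=bot.camera("top");cv2.imwrite("pics/t5.png",cv2.resize(p[180:290,222:422],None,fx=3.9,fy=3.9,interpolation=cv2.INTER_CUBIC))
E
```

```text
clock: 6.2
eef_pos: [0.552, -0.1268, 0.035]
tool_rot: [1.0, -0.001, 0.0, 0.0]
ft_force: [1.5, -1.0, -0.7]
grip_width: 0.0454
```

View pics/w5.png

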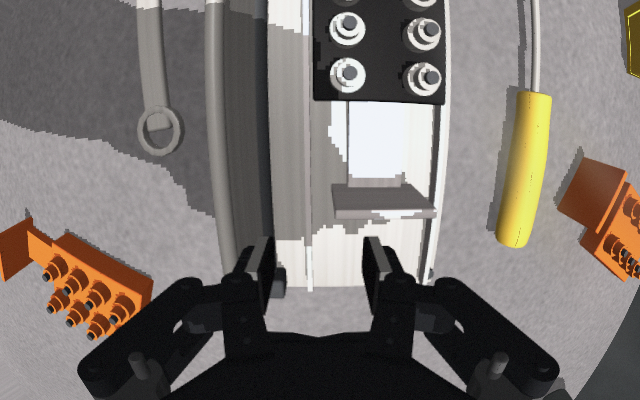

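View pics/s5.png

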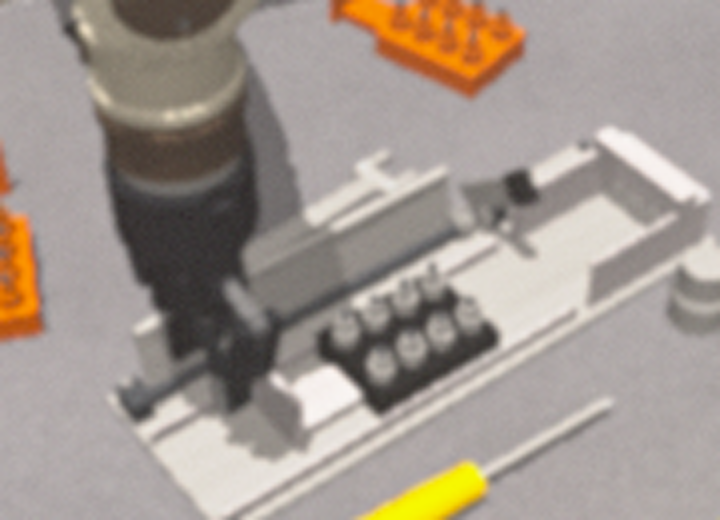

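View pics/t5.png

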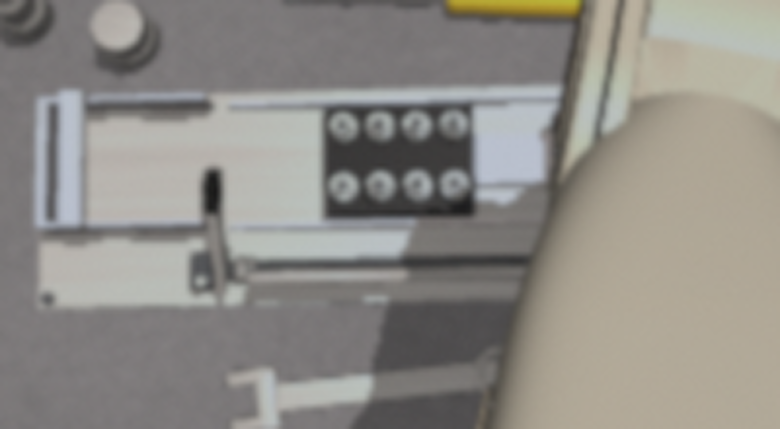

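```bash
cat >> h.py <<'E'
O=np.array([.585,.098,0])
def tip(q,s=75,h=15):return O+[-(64-s*np.cos(q)+h*np.sin(q))/1e3,0,(12+s*np.sin(q)+h*np.cos(q))/1e3]
E
python3 - <<'E'
from h import *
np.set_printoptions(precision=4,suppress=True)
t=(222+213/3.9,180+192/3.9);s=(220+521/4,120+188/4)
print(t,s,*tri(t,s))
for q in(0,.5,.6,.7,.8,.9,1.0):print(q,tip(q,67),proj("top",tip(q,67)),proj("scene",tip(q,67)))
E
```

```text
(276.61538461538464, 229.23076923076923) (350.25, 167.0) [0.5589 0.0988 0.0675] 0.003961280827275219
0 [0.588 0.098 0.027] [278.6989 218.55  ] [355.9129 185.4582]
0.5 [0.5726 0.098  0.0573] [276.8739 223.2859] [352.6107 173.3027]
0.6 [0.5678 0.098  0.0622] [276.5597 225.0853] [351.4657 170.7972]
0.7 [0.5626 0.098  0.0666] [276.2718 227.1414] [350.1847 168.3359]
0.8 [0.5569 0.098  0.0705] [276.014  229.4349] [348.7831 165.9481]
0.9 [0.5509 0.098  0.0738] [275.7897 231.9426] [347.2774 163.6624]
1.0 [0.5446 0.098  0.0765] [275.6021 234.6381] [345.686  161.5055]
```

```bash
python3 -m inch '[[-0.09,0,0,0,0,0,-0.06],[-0.09,0,0,0,0,0,-0.06],[0,-0.1,0,0,0,0,-0.06],[0,-0.1,0,0,0,0,-0.06],[0,-0.1,0,0,0,0,-0.06],[0,-0.1,0,0,0,0,-0.06],[0,-0.1,0,0,0,0,-0.06],[0,-0.1,0,0,0,0,-0.06]]'
python3 - <<'E'
from h import *
import cv2
p,d=bot.camera("wrist");cv2.imwrite("pics/w6.png",p)
p,d=bot.camera("scene");cv2.imwrite("pics/s6.png",cv2.resize(p[120:250,220:400],None,fx=4,fy=4,interpolation=cv2.INTER_CUBIC))
E
```

```text
clock: 7.15
eef_pos: [0.5475, -0.1126, 0.0352]
tool_rot: [1.0, -0.001, 0.0, 0.001]
ft_force: [0.6, -4.8, 0.4]
grip_width: 0.0454
```

View pics/w6.png

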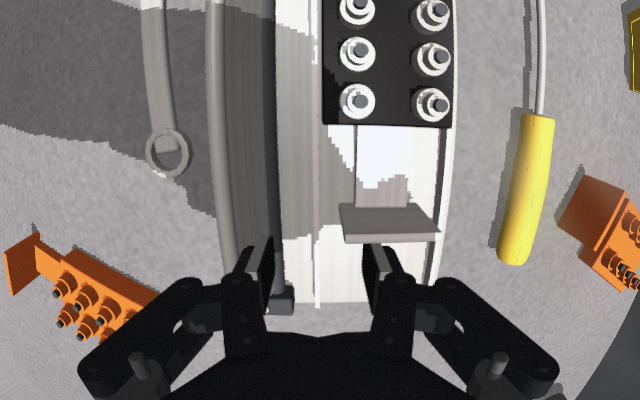

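View pics/s6.png

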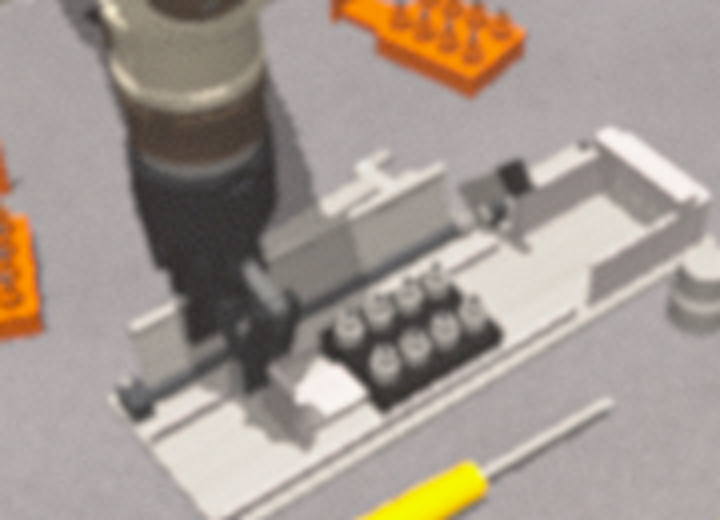

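```bash
python3 -m inch '[[-0.06,-0.1,0,0,0,0,-0.06],[0,-0.15,0,0,0,0,-0.06],[0,-0.15,0,0,0,0,-0.06],[0,-0.15,0,0,0,0,-0.06],[0,-0.15,0,0,0,0,-0.06],[0,-0.15,0,0,0,0,-0.06],[0,-0.15,0,0,0,0,-0.06],[0,-0.15,0,0,0,0,-0.06]]'
python3 - <<'E'
from h import *
import cv2
p,d=bot.camera("wrist");cv2.imwrite("pics/w7.png",p)
p,d=bot.camera("scene");cv2.imwrite("pics/s7.png",cv2.resize(p[120:250,220:400],None,fx=4,fy=4,interpolation=cv2.INTER_CUBIC))
E
```

```text
clock: 8.05
eef_pos: [0.546, -0.0828, 0.0351]
tool_rot: [1.0, -0.001, 0.0, 0.0]
ft_force: [0.2, -4.4, 1.1]
grip_width: 0.0456
```

View pics/w7.png

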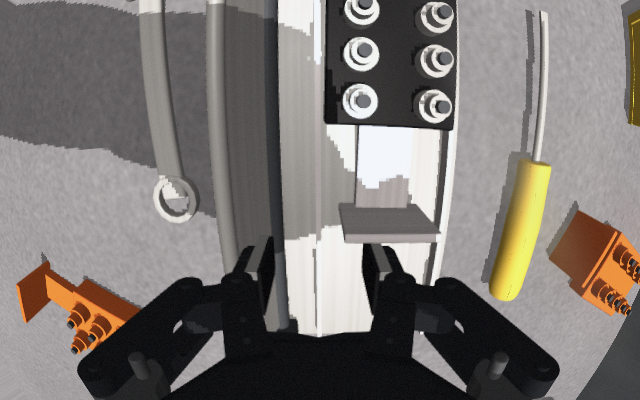

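View pics/s7.png

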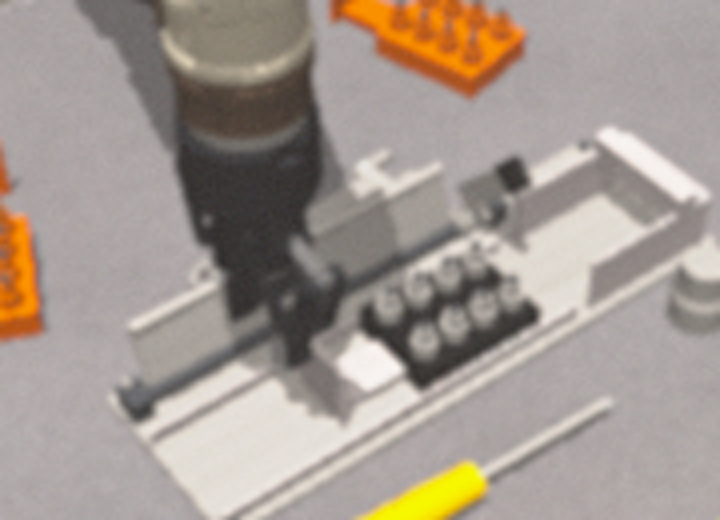

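```bash
python3 -m inch '[[0,-0.15,0,0,0,0,-0.06],[0,-0.15,0,0,0,0,-0.06],[0,-0.15,0,0,0,0,-0.06],[0,-0.15,0,0,0,0,-0.06],[0,-0.15,0,0,0,0,-0.06],[0,-0.15,0,0,0,0,-0.06],[0,-0.15,0,0,0,0,-0.06],[0,-0.15,0,0,0,0,-0.06]]'
python3 - <<'E'
from h import *
import cv2
p,d=bot.camera("scene");cv2.imwrite("pics/s8.png",cv2.resize(p[120:250,220:400],None,fx=4,fy=4,interpolation=cv2.INTER_CUBIC))
p,d=bot.camera("top");cv2.imwrite("pics/t8.png",cv2.resize(p[180:290,222:422],None,fx=3.9,fy=3.9,interpolation=cv2.INTER_CUBIC))
E
```

```text
clock: 8.95
eef_pos: [0.5459, -0.0532, 0.0351]
tool_rot: [1.0, -0.001, -0.0, 0.0]
ft_force: [0.3, -5.5, 1.7]
grip_width: 0.0454
```

View pics/s8.png

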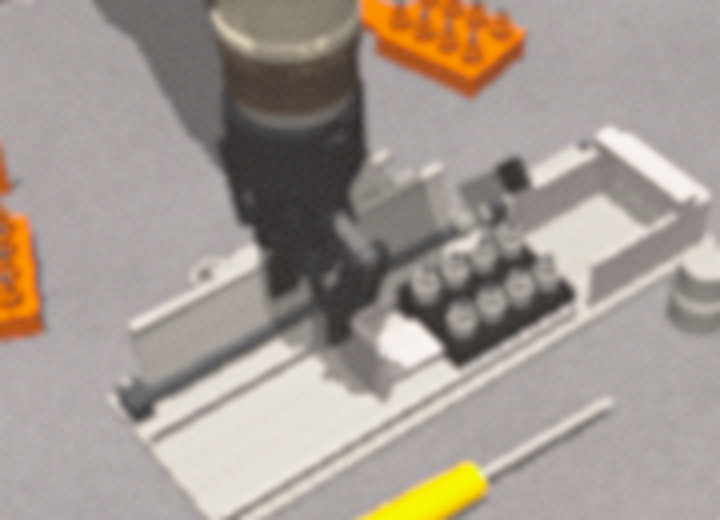

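View pics/t8.png

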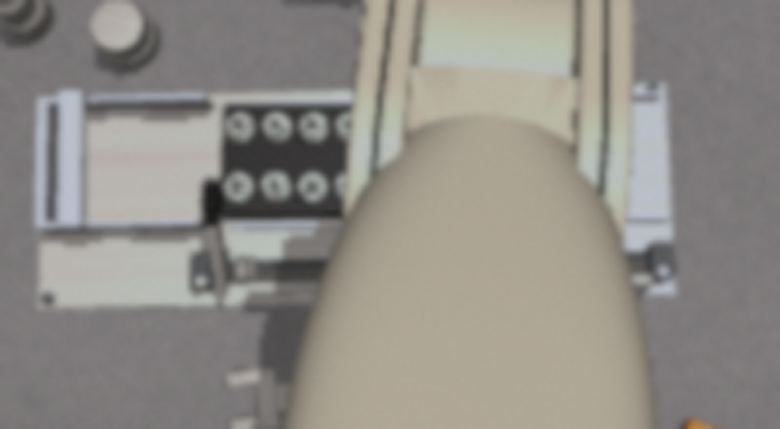

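```bash
python3 -m inch '[[0,-0.15,0,0,0,0,-0.06],[0,-0.15,0,0,0,0,-0.06],[0,-0.15,0,0,0,0,-0.06],[0,-0.15,0,0,0,0,-0.06],[0,-0.15,0,0,0,0,-0.06],[0,-0.15,0,0,0,0,-0.06],[0,-0.15,0,0,0,0,-0.06],[0,-0.15,0,0,0,0,-0.06]]'
python3 - <<'E'
from h import *
import cv2
p,d=bot.camera("scene");cv2.imwrite("pics/s9.png",cv2.resize(p[120:250,220:400],None,fx=4,fy=4,interpolation=cv2.INTER_CUBIC))
p,d=bot.camera("wrist");cv2.imwrite("pics/w9.png",p)
E
```

```text
clock: 9.85
eef_pos: [0.546, -0.0234, 0.0351]
tool_rot: [1.0, -0.001, -0.0, 0.001]
ft_force: [0.8, -6.7, 1.0]
grip_width: 0.0453
```

View pics/s9.png

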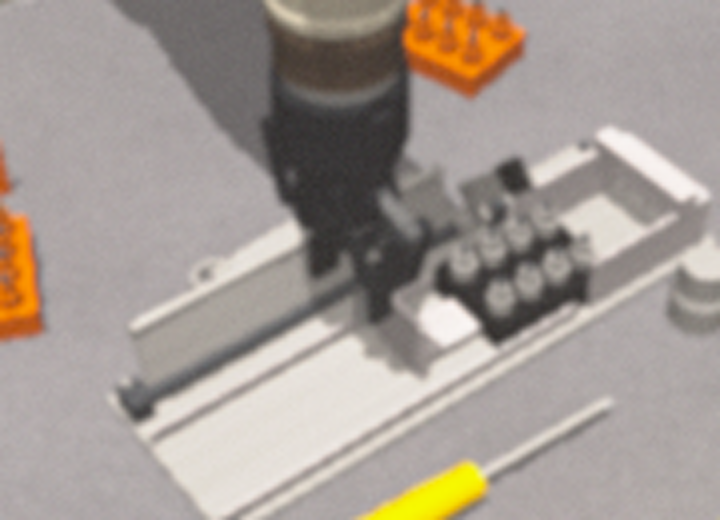

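View pics/w9.png

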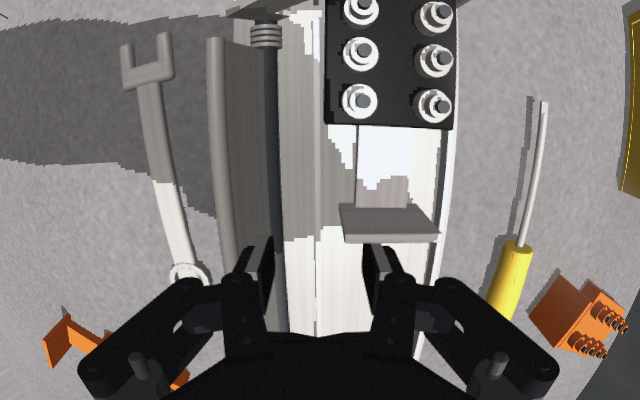

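```bash
python3 -m inch '[[0,-0.15,0,0,0,0,-0.06],[0,-0.15,0,0,0,0,-0.06],[0,-0.15,0,0,0,0,-0.06],[0,-0.15,0,0,0,0,-0.06],[0,-0.15,0,0,0,0,-0.06],[0,-0.15,0,0,0,0,-0.06],[0,-0.15,0,0,0,0,-0.06],[0,-0.15,0,0,0,0,-0.06]]'
python3 - <<'E'
from h import *
import cv2
p,d=bot.camera("scene");cv2.imwrite("pics/s10.png",cv2.resize(p[120:250,220:400],None,fx=4,fy=4,interpolation=cv2.INTER_CUBIC))
p,d=bot.camera("wrist");cv2.imwrite("pics/w10.png",p)
E
```

```text
clock: 10.75
eef_pos: [0.546, 0.0064, 0.0351]
tool_rot: [1.0, -0.001, -0.0, 0.001]
ft_force: [0.8, -5.6, 2.2]
grip_width: 0.0451
```

View pics/s10.png

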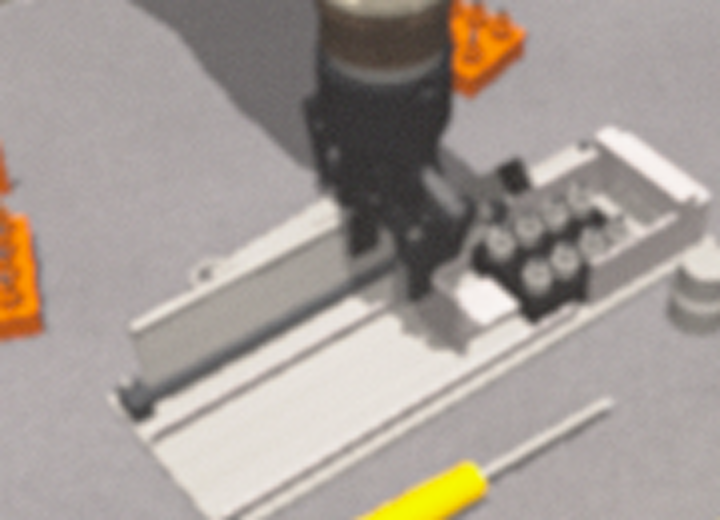

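View pics/w10.png

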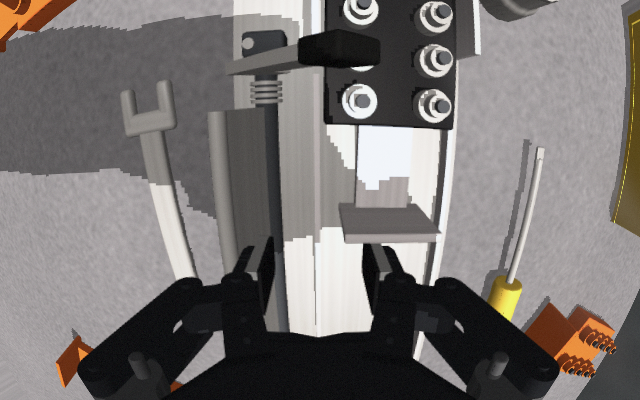

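```bash
python3 -m inch '[[0,-0.15,0,0,0,0,-0.06],[0,-0.15,0,0,0,0,-0.06],[0,-0.15,0,0,0,0,-0.06],[0,-0.15,0,0,0,0,-0.06],[0,-0.15,0,0,0,0,-0.06],[0,-0.15,0,0,0,0,-0.06],[0,-0.15,0,0,0,0,-0.06],[0,-0.15,0,0,0,0,-0.06]]'
python3 - <<'E'
from h import *
import cv2
p,d=bot.camera("scene");cv2.imwrite("pics/s11.png",cv2.resize(p[120:250,220:400],None,fx=4,fy=4,interpolation=cv2.INTER_CUBIC))
p,d=bot.camera("wrist");cv2.imwrite("pics/w11.png",p)
E
```

```text
clock: 11.65
eef_pos: [0.546, 0.0362, 0.0351]
tool_rot: [1.0, -0.001, -0.0, 0.001]
ft_force: [0.2, -6.2, 2.0]
grip_width: 0.0453
```

View pics/s11.png

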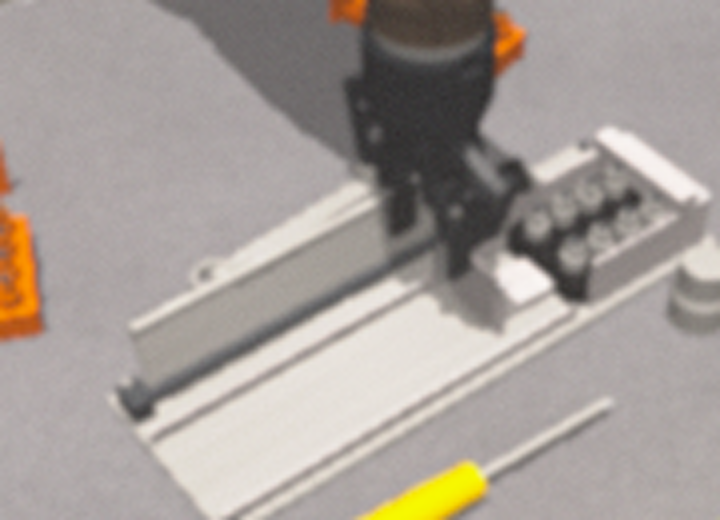

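View pics/w11.png

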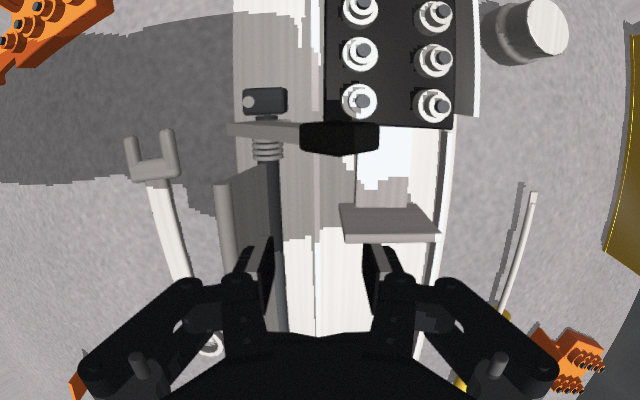

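```bash
python3 -m inch '[[0,-0.06,0,0,0,0,-0.06],[0,-0.06,0,0,0,0,-0.06],[0,-0.06,0,0,0,0,-0.06],[0,-0.06,0,0,0,0,-0.06],[0,-0.06,0,0,0,0,-0.06],[0,-0.06,0,0,0,0,-0.06],[0,-0.06,0,0,0,0,-0.06],[0,-0.06,0,0,0,0,-0.06]]'
```

```text
clock: 12.55
eef_pos: [0.546, 0.0482, 0.0351]
tool_rot: [1.0, -0.001, -0.0, 0.001]
ft_force: [1.1, -6.6, 2.5]
grip_width: 0.0453
```

```bash
python3 -m inch '[[0,-0.03,0,0,0,0,-0.06],[0,-0.03,0,0,0,0,-0.06],[0,-0.03,0,0,0,0,-0.06],[0,-0.03,0,0,0,0,-0.06],[0,0,0,0,0,0,-0.06],[0,0,0,0,0,0,-0.06],[0,0,0,0,0,0,-0.06],[0,0,0,0,0,0,-0.06]]'
```

```text
clock: 13.35
eef_pos: [0.5461, 0.0487, 0.0351]
tool_rot: [1.0, -0.002, -0.0, 0.003]
ft_force: [0.3, -12.4, 3.6]
grip_width: 0.0453
```

```bash
python3 -m inch '[[0,-0.04,0,0,0,0,-0.06],[0,-0.04,0,0,0,0,-0.06],[0,0,0,0,0,0,-0.06],[0,0,0,0,0,0,-0.06],[0,0,0,0,0,0,-0.06],[0,0,0,0,0,0,-0.06],[0,0,0,0,0,0,-0.06],[0,0,0,0,0,0,-0.06]]'
python3 - <<'E'
from h import *
import cv2
p,d=bot.camera("scene");cv2.imwrite("pics/s12.png",cv2.resize(p[120:250,220:400],None,fx=4,fy=4,interpolation=cv2.INTER_CUBIC))
p,d=bot.camera("wrist");cv2.imwrite("pics/w12.png",p)
p,d=bot.camera("top");cv2.imwrite("pics/t12.png",cv2.resize(p[180:290,222:422],None,fx=3.9,fy=3.9,interpolation=cv2.INTER_CUBIC))
E
```

```text
clock: 14.15
eef_pos: [0.5468, 0.0489, 0.0352]
tool_rot: [1.0, -0.003, 0.001, 0.005]
ft_force: [1.6, -16.7, 2.1]
grip_width: 0.0453
```

View pics/s12.png

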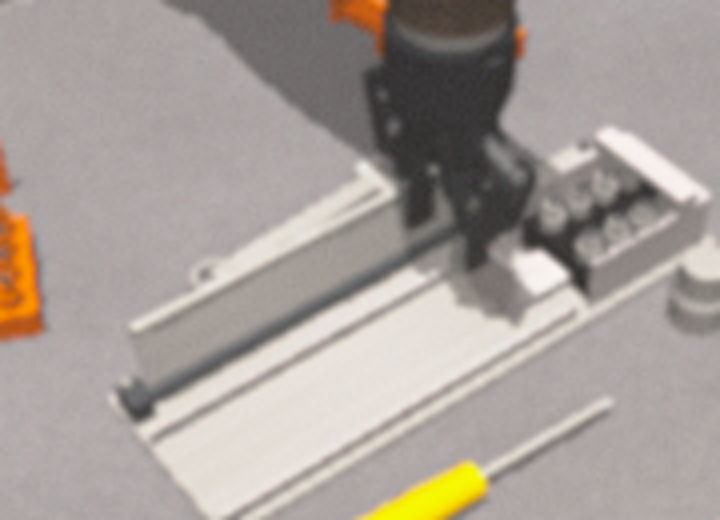

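View pics/w12.png

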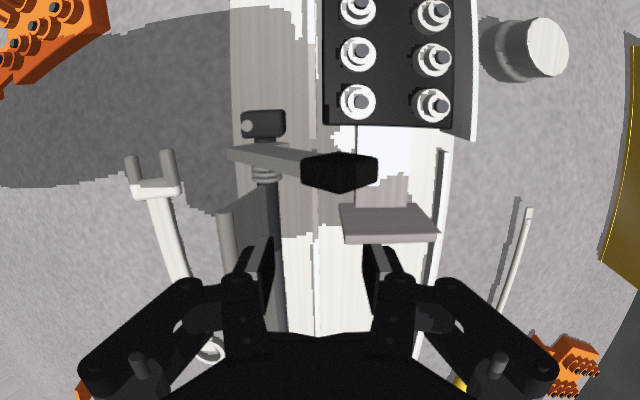

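View pics/t12.png

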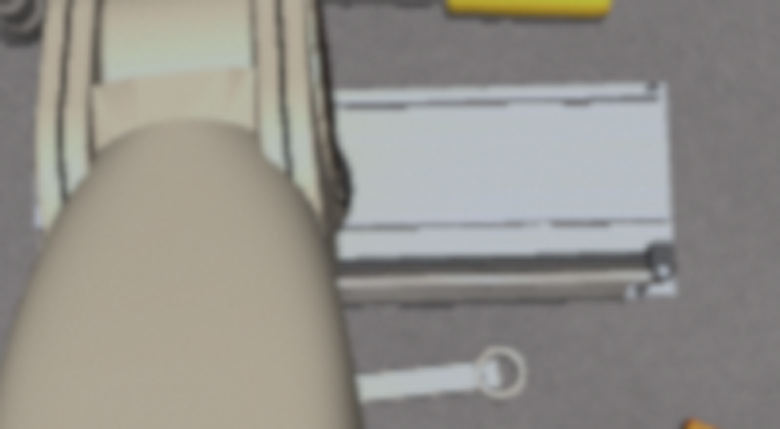

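Contact force rose to 16.7 N with the tool stopped at y=0.0489, where the end stop was expected. In the wrist view the rack is in the chute and the bar is held over the gap at (340,172). I back off the plate first, then let the gate down.

```bash
python3 -m inch '[[0,0.1,0,0,0,0,-0.06],[0,0.1,0,0,0,0,-0.06],[0,0.1,0,0,0,0,-0.06],[0,0.1,0,0,0,0,-0.06],[0,0,0,0,0,0,-0.06],[0,0,0,0,0,0,-0.06],[0,0,0,0,0,0,-0.06],[0,0,0,0,0,0,-0.06]]'
python3 - <<'E'
from h import *
import cv2
p,d=bot.camera("wrist");cv2.imwrite("pics/w13.png",p)
E
```

```text
clock: 15.1
eef_pos: [0.5461, 0.0443, 0.035]
tool_rot: [1.0, -0.001, -0.0, -0.0]
ft_force: [1.0, 0.2, 0.8]
grip_width: 0.0453
```

View pics/w13.png

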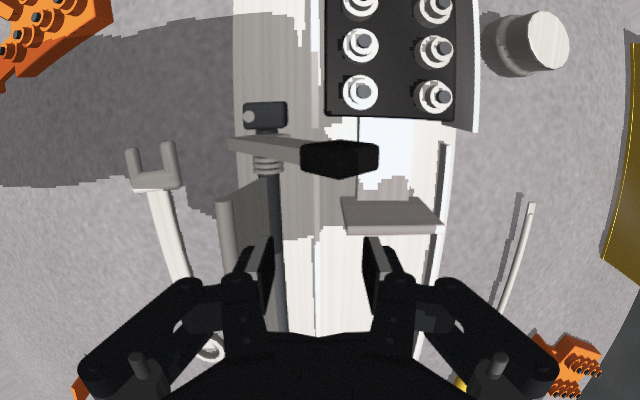

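```bash
python3 -m inch '[[0.1,0.1,0,0,0,0,-0.06],[0.2,0,0,0,0,0,-0.06],[0.25,0,0,0,0,0,-0.06],[0.25,0,0,0,0,0,-0.06],[0.25,0,0,0,0,0,-0.06],[0.25,0,0,0,0,0,0],[0.25,0,0,0,0,0,0.2],[0.25,0,0,0,0,0,0.4]]'
python3 - <<'E'
from h import *
import cv2
p,d=bot.camera("wrist");cv2.imwrite("pics/w14.png",p)
p,d=bot.camera("scene");cv2.imwrite("pics/s14.png",cv2.resize(p[120:250,220:400],None,fx=4,fy=4,interpolation=cv2.INTER_CUBIC))
E
```

```text
clock: 15.95
eef_pos: [0.5915, 0.0414, 0.0349]
tool_rot: [1.0, -0.001, -0.0, 0.0]
ft_force: [-0.3, -0.1, -0.0]
grip_width: 0.0257
```

View pics/w14.png

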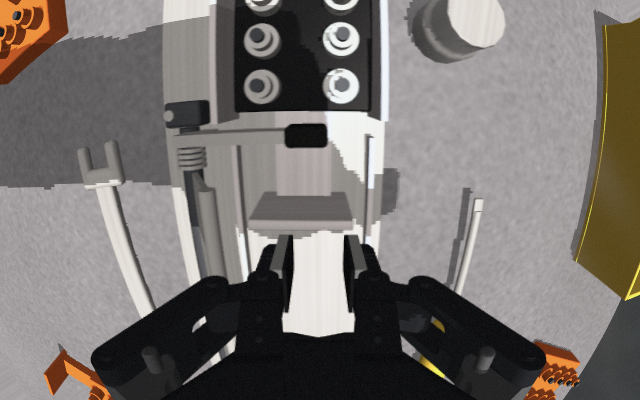

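View pics/s14.png

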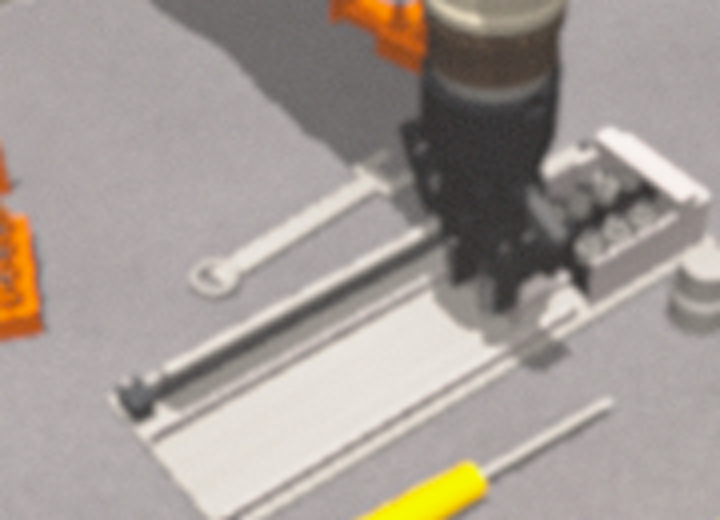

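The gate has dropped, with the bar at wrist (305,135) in the gap between deck and plate. I raise the tool and move away to check.

```bash
python3 -m inch '[[0,0,-0.4,0,0,0,0.4],[0,0,-0.6,0,0,0,0.4],[0,0,-0.8,0,0,0,0.4],[0,0,-0.8,0,0,0,0.4],[0,0,-0.8,0,0,0,0.4],[0,0,-0.8,0,0,0,0.4],[0,0,-0.8,0,0,0,0.4],[0,0,-0.8,0,0,0,0.4]]'; python3 -m inch '[[-0.8,1,0,0,0,0,0.4],[-0.8,1,0,0,0,0,0.4],[-0.8,1,0,0,0,0,0.4],[-0.8,1,0,0,0,0,0.4],[-0.8,1,0,0,0,0,0.4],[-0.8,1,0,0,0,0,0.4],[-0.8,1,0,0,0,0,0.4],[-0.8,1,0,0,0,0,0.4]]'
python3 -m inch '[[0,1,0,0,0,0,0.4],[0,1,0,0,0,0,0.4],[0,1,0,0,0,0,0.4],[0,1,0,0,0,0,0.4],[0,0,0,0,0,0,0.4],[0,0,0,0,0,0,0.4],[0,0,0,0,0,0,0.4],[0,0,0,0,0,0,0.4]]'
python3 - <<'E'
from h import *
import cv2
p,d=bot.camera("scene");cv2.imwrite("pics/s15f.png",p);cv2.imwrite("pics/s15.png",cv2.resize(p[145:255,240:405],None,fx=4.8,fy=4.8,interpolation=cv2.INTER_CUBIC))
p,d=bot.camera("top");np.save("pics/t15.npy",d);cv2.imwrite("pics/t15.png",cv2.resize(p[190:270,222:405],None,fx=4.3,fy=4.3,interpolation=cv2.INTER_CUBIC))
E
```

```text
clock: 16.85
eef_pos: [0.5907, 0.0414, 0.1818]
tool_rot: [1.0, -0.001, 0.0, -0.0]
ft_force: [1.2, 0.8, -0.3]
grip_width: 0.0258
clock: 17.65
eef_pos: [0.4296, -0.159, 0.1809]
tool_rot: [1.0, -0.001, 0.0, 0.0]
ft_force: [0.5, -0.4, 0.2]
grip_width: 0.0256
clock: 18.45
eef_pos: [0.4306, -0.2574, 0.1803]
tool_rot: [1.0, -0.0, -0.0, -0.0]
ft_force: [-0.1, -0.5, 0.9]
grip_width: 0.0259
```

View pics/s15.png

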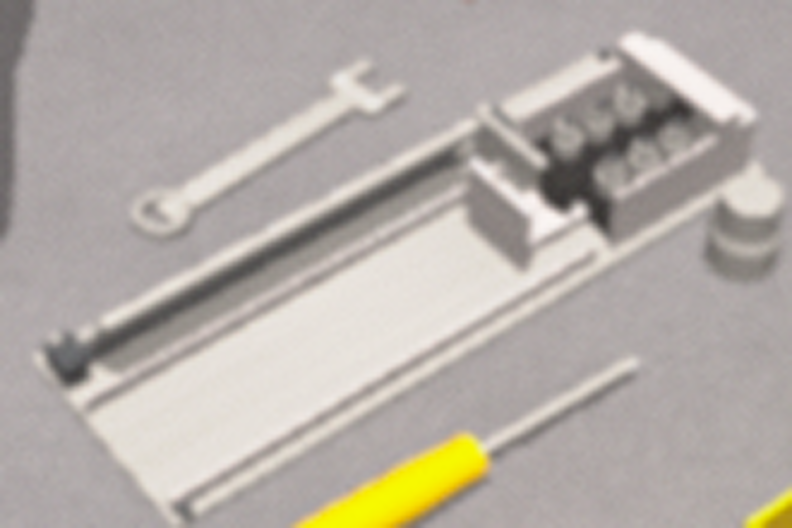

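View pics/t15.png

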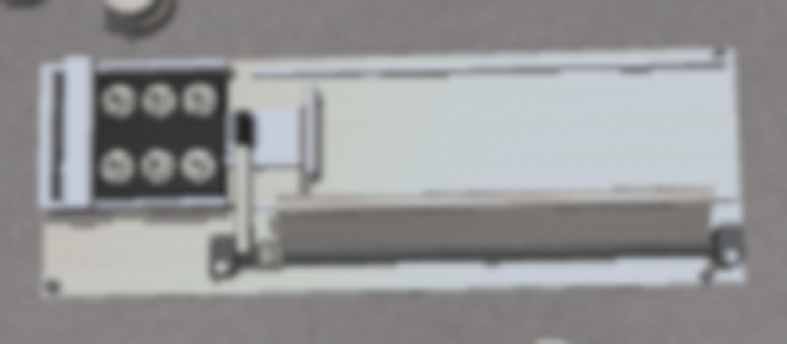

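View pics/s15f.png

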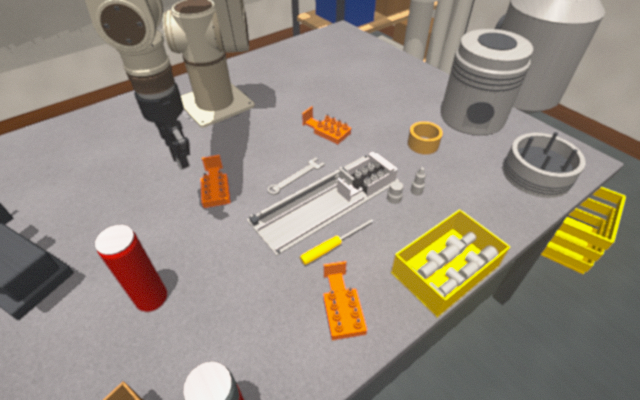

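```bash
python3 - <<'E'
from h import *
T=lambda x,y:(222+(x+.5)/4.3-.5,190+(y+.5)/4.3-.5)
for n,p,z in [("gate near/far edge",(236,180),.036),("gate edge2",(250,180),.036),("plate front top",(305,140),.05),("plate rear top",(319,140),.05),("deck rear",(227,130),.026)]:print(n,onz("top",*T(*p),z))
E
```

```text
gate near/far edge [0.55649985 0.10173402 0.036     ]
gate edge2 [0.55637533 0.09417651 0.036     ]
plate front top [0.57557877 0.06307215 0.05      ]
plate rear top [0.57545042 0.05561278 0.05      ]
deck rear [0.58524657 0.10823292 0.026     ]
```

```bash
python3 -c "
from workcell import bot
print(bot.job_done())"
```

```text
the job is handed in; nothing more can be done
None
```

The black nozzle rack is stowed in the chute with the gate shut behind its deck, and I handed the job in at about 18.6 s.

- **What I did:** One finger pushed the flange outward and held the gate at about 0.85 rad (image estimate). The other finger pushed the plate and slid the rack under the gate to the end stop. I then backed off the plate, let the gate down and raised the arm clear.
- **Home check:** The push force rose from about 6 N to 16.7 N while the tool stopped moving, at the position expected for the end stop.
- **Final images:** The gate bar is back at its original pixels, lying in the gap between deck and plate. The spanner, socket, screwdriver and orange racks look unmoved.
- **Small disagreement:** The top view puts the deck's rear edge at track x ≈ 10 mm and the plate's rear face at ≈ -41 mm, where home should be 12 mm and -40 mm. That is within the roughly 2 mm calibration error, and the force stop supports the rack being home.
- **Not seen directly:** While the nozzles passed under the gate, I judged the clearance from the estimated gate angle and still images.

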